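# Snug up the loose pipe plug on the steriliser's drain manifold

## Robot

A 7-joint arm with a two-finger parallel gripper is mounted at the origin on the work surface. World frame = base frame: x ahead of the robot, y to its left, z up, the work surface at z = 0. Lengths are in m, angles in rad, forces in N, time in s.
With the tool pointing down it reaches from about 0.4 to 0.85 m from the base axis. Payload 6.9 kg.
Tool frame: the origin (TCP) lies midway between the tips of the shut fingers; the grasp point (between the pads) lies 19 mm behind it; z points along the fingers, y is the direction in which the jaws open and shut (so a half turn about z gives the same grasp; the last joint's range is limited). The gripper opens to 85 mm and grips with 20 to 120 N. Pads are 22 mm wide; open, the fingers measure 114 mm over their backs; the gripper's body (76 mm by 85 mm) begins 54 mm behind the grasp point. The pads swing forward as they close: fully open they stand 13 mm farther back than shut.
Start: joints at [1.24, 0.507, -0.238, 1.5, 0.126, 1.149, -0.155], TCP at [0.264, -0.566, 0.231] pointing down, gripper open.
Joint ranges: [-3.08, 3.08], [-0.24, 2.05], [-1.43, 1.35], [0, 2.5], [-1.52, 4.66], [0.17, 1.96], [-2.89, 2.89]. Speed limits (rad/s): [2.39, 2.39, 3.14, 3.14, 3.14, 3.14, 3.14].

## Interface

Orientations are given as a 3x3 rotation matrix whose columns are the frame's x, y, z axes.
In Python, from rig import get_obs, grab_frame, finish_job gives the robot as it stands.
- The arm moves only by the shell command python3 -m crank 'ROWS' [FORCE]. ROWS is JSON, a list of rows, each an object with "slide": the shift along the tool's x, y, z in m, a list of three; "dr": the turn, a rotation vector about the tool's x, y, z in units of 8 degrees (1.0 is 8 degrees), a list of three; "claw": the finger opening in m, from 0 to 0.0854. A call has 1 to 12 rows; each row is the pose to reach, as a shift and turn from the pose commanded when the call began, along the tool's axes at that moment; what a row does not reach only later rows make up. A row lasts 1/10 s, in which the tool goes at most 50 mm and 8.59 degrees, less where a joint would pass 70% of its speed; a pose out of reach is approached as far as the arm can. A call with a gripper value outside its range is refused whole. The fingers move at their own pace and stop on an object; FORCE is the grip in N (left out, the last holds). Time passes only in rows, so rows that repeat a pose let the fingers close. It gives the time, the measured TCP pose, the force and the opening at its end, in the units of the state.
- get_obs(): the state, without advancing time (a new reading comes with each control period).
- grab_frame(name): name is "scene" or "top" or "wrist"; returns a dict with "pixels" (400x640x3 uint8, red, green, blue), "range_z" (400x640 float32, m along the optical axis (not along the pixel's ray), 0 where there is no reading), "mtx" (3x3 intrinsics, pixels), "R" (3x3) and "t" (3): a world point X has camera coordinates R X + t. Camera axes: x right, y down, z forward; pixel columns grow to the right and rows downward; lengths in m; the calibration is good to about 2 mm. The wrist camera is an equidistant fisheye: a pixel r from the principal point sees the ray r / f radians off the axis. A picture is of the moment at which its call begins.
- finish_job(): hands the job in, once; it reports no verdict.
The state is a dict: "time": time; "joint_pos": joint angles; "qd": joint speeds; "joint_efforts": joint torques, N m; "position": TCP position; "tool_rot": TCP orientation; "contact_force": force on the tool from outside, world axes, zero at the start; "moment": the same for the moment, N m; "opening": finger opening in m.
Only numpy, scipy, OpenCV 4.12 (cv2) and the standard library are available. Lean on these libraries where they do the work, as an engineer would, in place of code of your own. Each camera call takes 0.05 s, during which the arm holds its last target. There are 200 camera calls.

## Task

One of the three pipe plugs on the steel drain manifold is still loose: the one with a single straight bar across its head (the others have a cross and a hexagon). Turn it by its bar, clockwise, seen from above, until its tapered thread goes snug and carries the tabbed ring beneath it along, about 15 degrees from the first line to the second; do not wring it far past that, and let go.

Things in the scene. Friction and masses are not known exactly. Their poses are not given: they have to be found in the camera images.
- bar_grip (a point): Loose brass plug with one straight upright bar on a round base: bar 62 mm long, 14 thick, 42 high, top 98 mm above the bench. This point: on its axis, 16 mm below the bar's top, 26 above the round base (40 mm across). x along the bar, y across its thickness, z up. It only turns about z, never rising or sinking; runs free (0.05 N m) clockwise for 0.25 to 0.85 rad, then bites.
- bar_ring (a joint): Thin dark steel ring under the loose plug, 56 mm across, top 48 mm above the bench, with a tab reaching out 10 mm. Its turn in rad, clockwise from above: 0 (tab on the first black line) while the plug runs free, then growing with the plug: 0.25 N m, plus 0.6 per rad. Second line at 0.26. Released, it stays put (from beyond 0.4 it springs back to 0.4). Ends at 1.0.
- manifold: Fixed dark steel bar on the bench, 104 mm wide (x), 330 long (y), 36 high; origin: centre of its underside. On top, in a row along y 105 mm apart, in any order: three steel flanges (92 mm across, 8 high), each with a ring and a brass plug: the loose one with the straight bar, and two tight ones that do not turn, a four-armed cross (46 mm) and a hexagon (31 mm), no taller than the bar.

How it is judged:
By the outcome, as a careful person would: the job done as asked, in the order asked, and still so for the second after the job is handed in, with the robot touching nothing.
It also fails if it takes over 35 s, if anything falls off the work surface, if the arm or the gripper's body presses on something with over 40 N, if the wrist force passes 120 N, or if a joint passes its speed limit or range.

## Working session

There is one attempt and no reset: what is moved stays moved. The work goes in short steps, Python scripts to look and compute and a shell command to move; the robot and the scene stay as the last step left them, time stands still between calls to the robot, and variables do not carry over. Pictures are saved under pics/ and viewed, about 8 in all and at most 12, crops included, and the job is handed in when it is done.

```bash
mkdir -p pics; ls; python3 - <<'E'
from rig import *
import cv2,numpy as np
o=get_obs();print(o['time'],o['position'],np.round(o['tool_rot'],3).tolist(),o['opening'])
for n in ('top','scene'):
    f=grab_frame(n);np.savez(n,**f);cv2.imwrite(f'pics/{n}.png',f['pixels'][...,::-1])
    print(n,f['mtx'].tolist(),np.round(-f['R'].T@f['t'],3))
E
```

```text
pics
0.0 [ 0.26412548 -0.56589057  0.23042236] [[0.906, 0.423, -0.001], [0.423, -0.906, 0.002], [-0.0, -0.002, -1.0]] 0.08555237916986516
top [[383.1982245406186, 0.0, 313.20869145964417], [0.0, 383.1982245406186, 209.89522553187498], [0.0, 0.0, 1.0]] [0.526 0.025 0.743]
scene [[446.6478519669513, 0.0, 315.4607849721243], [0.0, 446.6478519669513, 200.18111823998706], [0.0, 0.0, 1.0]] [ 1.085 -0.114  0.537]
```

View pics/top.png

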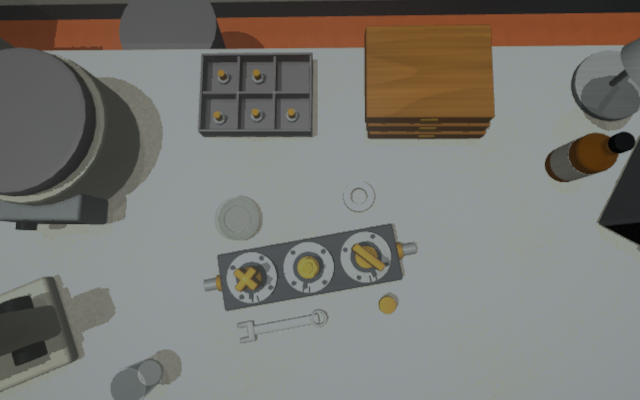

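The top view shows the manifold with the cross at (247,280), the hexagon at (308,267) and the straight bar at (368,257). Next I'll measure the bar.

```bash
cat > h.py <<'E'
import numpy as np,cv2
def plane(f,uv,z):
    K,R,t=f['mtx'],f['R'],f['t'];uv=np.atleast_2d(uv).astype(float)
    d=np.c_[uv,np.ones(len(uv))]@np.linalg.inv(K).T@R; c=-R.T@t
    return c+d*((z-c[2])/d[:,2])[:,None]
def cloud(f):
    v,u=np.mgrid[:400,:640];Z=f['range_z'];P=np.stack([(u-f['mtx'][0,2])/f['mtx'][0,0]*Z,(v-f['mtx'][1,2])/f['mtx'][1,1]*Z,Z],-1)
    return (P-f['t'])@f['R']
E
python3 - <<'E'
from h import *
f=dict(np.load('top.npz'))
P=cloud(f);hsv=cv2.cvtColor(f['pixels'],cv2.COLOR_RGB2HSV)
roi=np.zeros((400,640),bool);roi[230:290,340:394]=1
br=roi&(hsv[...,1]>110)&(hsv[...,0]>10)&(hsv[...,0]<35)
print('zs',np.percentile(P[br][:,2],[5,25,50,75,95]).round(3))
m=roi&(P[...,2]>.088)&(P[...,2]<.11)
v,u=np.nonzero(m);r=cv2.minAreaRect(np.c_[u,v].astype(np.float32));print(len(u),r)
b=plane(f,cv2.boxPoints(r),.098);print(b.round(4),np.linalg.norm(np.diff(b,axis=0),axis=1))
q=P[m];print('mean',q.mean(0).round(4));w=plane(f,np.c_[u,v],.098)[:,:2];print(w.mean(0));_,V=np.linalg.eigh(np.cov(w.T));print('dir',V[:,1],np.degrees(np.arctan2(V[1,1],V[0,1])))
g=roi&(P[...,2]>.040)&(P[...,2]<.047)&(hsv[...,2]>0)
x=P[g];print('flange',x[:,:2].min(0),x[:,:2].max(0))
c=cv2.resize(f['pixels'][225:290,330:405],None,fx=8,fy=8,interpolation=2)[...,::-1]
s=np.load('scene.npz')['pixels'][...,::-1]
S=dict(np.load('scene.npz'));X=np.r_[w.mean(0),.06];p=S['R']@X+S['t'];p=S['mtx']@p;p=(p[:2]/p[2]).astype(int);print('scene px',p)
c2=cv2.resize(s[max(p[1]-50,0):p[1]+50,max(p[0]-50,0):p[0]+50],(500,500),interpolation=2)
cv2.imwrite('pics/crop.png',cv2.resize(c,None,fx=.9,fy=.9));cv2.imwrite('pics/crop2.png',c2)
E
```

```text
zs [0.055 0.057 0.096 0.098 0.099]
322 ((368.5038757324219, 256.2807922363281), (37.62578582763672, 8.595169067382812), 37.87498474121094)
[[ 0.5378 -0.0138  0.098 ]
 [ 0.5492 -0.0226  0.098 ]
 [ 0.5115 -0.0715  0.098 ]
 [ 0.5003 -0.0628  0.098 ]] [0.01439738 0.06178925 0.01425803]
mean [ 0.5245 -0.043   0.0972]
[ 0.52446769 -0.04292255]
dir [0.60617789 0.79532909] 52.68634998257505
flange [ 0.4803126  -0.08904762] [0.57021372 0.00258676]
scene px [244 202]
```

View pics/crop.png

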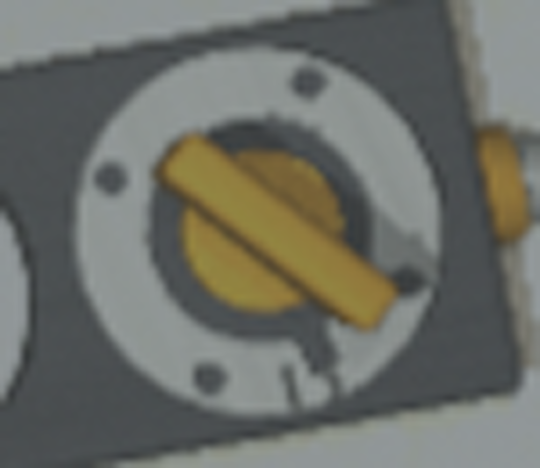

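The crop shows the bar over its ring, with the tab at the right-hand line (340,380). The second line is at (290,385), clockwise of the first. The bar measures 61.8 x 14.3 mm with its top at 97–98 mm, and its centre (0.5245,-0.043) matches the flange centre. I'll check the path for obstacles.

```bash
python3 - <<'E'
from h import *
for n in('top','scene'):
    P=cloud(dict(np.load(n+'.npz'))).reshape(-1,3)
    a=np.array([.264,-.566]);b=np.array([.5245,-.043]);L=np.linalg.norm(b-a);d=(b-a)/L
    s=(P[:,:2]-a)@d;l=(P[:,:2]-a)@np.array([-d[1],d[0]])
    for k in np.arange(-.05,.7,.05):
        m=(s>k)&(s<k+.05)&(abs(l)<.13)&(P[:,2]>-.01)&(P[:,2]<.6)
        if m.sum():print(n,round(k,2),P[m][:,2].max().round(3),end='; ')
R=np.array([[.906,.423,0],[.423,-.906,0],[0,0,-1]]);print(R.T@np.array([.5245-.26412,-.0429+.56589,.16-.2304]))
E
```

```text
top 0.0 0.004; top 0.05 0.004; top 0.1 0.005; top 0.15 0.005; top 0.2 0.004; top 0.25 0.004; top 0.3 0.005; top 0.35 0.004; top 0.4 0.004; top 0.45 0.033; top 0.5 0.048; top 0.55 0.101; top 0.6 0.101; top 0.65 0.089; scene 0.0 0.001; scene 0.05 0.002; scene 0.1 0.003; scene 0.15 0.002; scene 0.2 0.002; scene 0.25 0.003; scene 0.3 0.002; scene 0.35 0.003; scene 0.4 0.003; scene 0.45 0.029; scene 0.5 0.047; scene 0.55 0.099; scene 0.6 0.099; scene 0.65 0.088; [ 0.45712905 -0.3636882   0.0704    ]
```

View pics/scene.png

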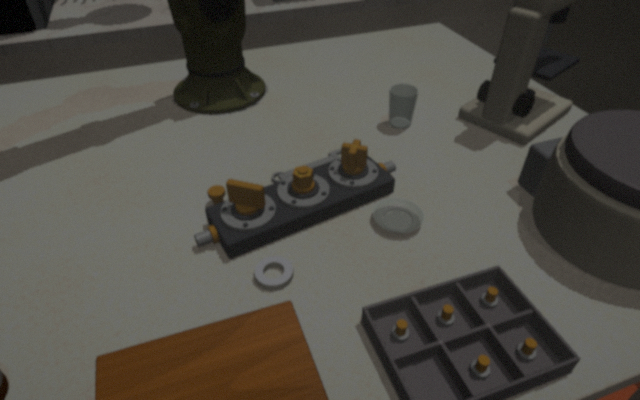

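The scene view shows the path from the robot base (215,90) to the bar (245,195) is clear.

```bash
python3 -m crank '[{"slide":[0.04,-0.03,0],"dr":[0,0,-0.3],"claw":0.085},{"slide":[0.08,-0.06,0],"dr":[0,0,-0.6],"claw":0.085},{"slide":[0.12,-0.09,0],"dr":[0,0,-0.9],"claw":0.085},{"slide":[0.16,-0.12,0],"dr":[0,0,-1.2],"claw":0.085},{"slide":[0.2,-0.15,0.01],"dr":[0,0,-1.5],"claw":0.085},{"slide":[0.24,-0.185,0.01],"dr":[0,0,-1.8],"claw":0.085},{"slide":[0.28,-0.22,0.02],"dr":[0,0,-2.1],"claw":0.085},{"slide":[0.32,-0.25,0.03],"dr":[0,0,-2.4],"claw":0.085},{"slide":[0.36,-0.285,0.04],"dr":[0,0,-2.7],"claw":0.085},{"slide":[0.4,-0.315,0.05],"dr":[0,0,-3],"claw":0.085},{"slide":[0.43,-0.34,0.06],"dr":[0,0,-3.3],"claw":0.085},{"slide":[0.457,-0.364,0.07],"dr":[0,0,-3.46],"claw":0.085}]' 60
```

```text
time: 1.3
position: [0.5253, -0.0404, 0.1608]
tool_rot: [[0.604, 0.797, 0.0], [0.797, -0.604, 0.001], [0.001, -0.0, -1.0]]
contact_force: [0.3, -0.8, 0.3]
opening: 0.085
```

```bash
cat > st.py <<'E'
from rig import *
import numpy as np
o=get_obs();R=np.array(o['tool_rot']);p=np.array(o['position'])
print(o['time'],p.round(4),'yaw',np.degrees(np.arctan2(R[1,0],R[0,0])).round(2),'z',R[:,2].round(4),'F',np.round(o['contact_force'],1),'M',np.round(o['moment'],2),'op',round(o['opening'],4),'q',np.round(o['joint_pos'],2))
E
cat > near.py <<'E'
import runpy;runpy.run_path('st.py')
from rig import grab_frame;from h import *;import sys
d=R=None
from rig import get_obs
o=get_obs();Rt=np.array(o['tool_rot']);p=np.array(o['position'])
print('to go (tool)',(Rt.T@(np.array([.5245,-.0429,.066])-p)).round(4))
f=grab_frame('wrist');np.savez('wrist',**f);cv2.imwrite('pics/'+sys.argv[1]+'.png',f['pixels'][...,::-1]);f=grab_frame('top');np.savez('top2',**f)
P=cloud(f);m=np.zeros((400,640),bool);m[225:295,335:400]=1;m&=(P[...,2]>.088)&(P[...,2]<.11);print('bar px seen by top',m.sum())
cv2.imwrite('pics/'+sys.argv[1]+'_top.png',cv2.resize(f['pixels'][215:300,320:420],None,fx=6,fy=6,interpolation=2)[...,::-1])
E
python3 near.py n1
```

```text
1.3 [ 0.5253 -0.0404  0.1608] yaw 52.87 z [ 3.e-04  7.e-04 -1.e+00] F [ 0.3 -0.8  0.3] M [ 0.   -0.04  0.01] op 0.085 q [ 0.35  0.45 -0.47  1.86  0.25  0.89 -0.88]
to go (tool) [-0.0026  0.0009  0.0947]
bar px seen by top 0
```

View pics/n1.png

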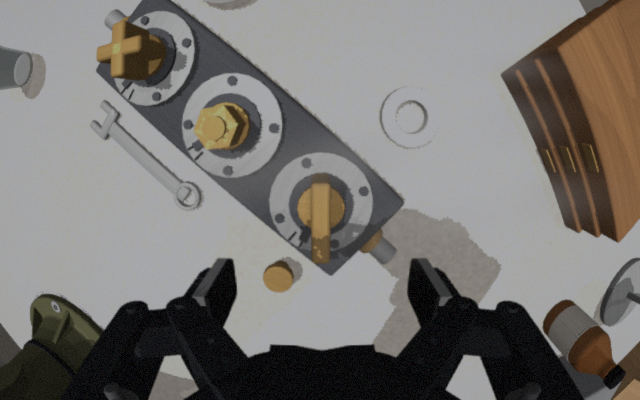

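The wrist view has the bar at (320,220), aligned and midway between the fingers at (215,285) and (430,285). Descend and check before closing.

```bash
python3 -m crank '[{"slide":[0,0,0],"dr":[0,0,0],"claw":0.085},{"slide":[0,0,0.02],"dr":[0,0,0],"claw":0.085},{"slide":[0,0,0.04],"dr":[0,0,0],"claw":0.085},{"slide":[0,0,0.06],"dr":[0,0,0],"claw":0.085},{"slide":[0,0,0.08],"dr":[0,0,0],"claw":0.085},{"slide":[0,0,0.094],"dr":[0,0,0],"claw":0.085},{"slide":[0,0,0.094],"dr":[0,0,0],"claw":0.085},{"slide":[0,0,0.094],"dr":[0,0,0],"claw":0.085}]' 60; python3 near.py n2
```

```text
time: 2.2
position: [0.5243, -0.0446, 0.0677]
tool_rot: [[0.608, 0.794, -0.0], [0.794, -0.608, -0.001], [-0.001, 0.0, -1.0]]
contact_force: [-0.2, -0.8, -0.3]
opening: 0.0852
2.2 [ 0.5243 -0.0446  0.0677] yaw 52.58 z [-3.e-04 -6.e-04 -1.e+00] F [-0.2 -0.8 -0.3] M [-0.01  0.04  0.  ] op 0.0852 q [ 0.3   0.57 -0.4   1.96  0.35  0.67 -0.97]
to go (tool) [ 0.0015 -0.0009  0.0017]
bar px seen by top 3
```

View pics/n2.png

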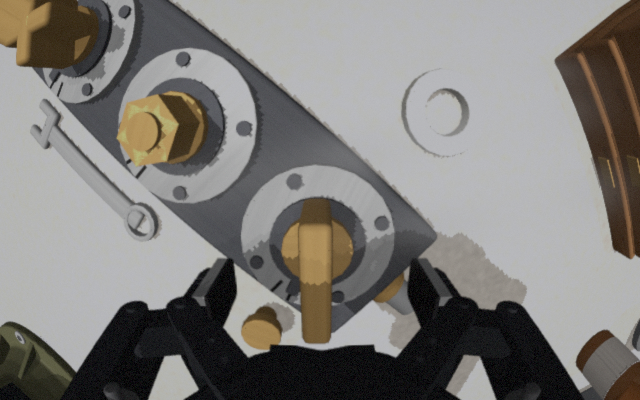

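The bar (316,270) still sits midway between the pads, and the lines and tab show at about (285,290). Close.

```bash
python3 -m crank '[{"slide":[0.001,-0.001,0.001],"dr":[0,0,0],"claw":0.04},{"slide":[0.001,-0.001,0.001],"dr":[0,0,0],"claw":0.02},{"slide":[0.001,-0.001,0.001],"dr":[0,0,0],"claw":0.008},{"slide":[0.001,-0.001,0.001],"dr":[0,0,0],"claw":0.005},{"slide":[0.001,-0.001,0.001],"dr":[0,0,0],"claw":0.005},{"slide":[0.001,-0.001,0.001],"dr":[0,0,0],"claw":0.005},{"slide":[0.001,-0.001,0.001],"dr":[0,0,0],"claw":0.005},{"slide":[0.001,-0.001,0.001],"dr":[0,0,0],"claw":0.005}]' 60; python3 st.py
```

```text
time: 3.1
position: [0.5238, -0.0413, 0.0666]
tool_rot: [[0.606, 0.796, -0.001], [0.796, -0.606, 0.0], [-0.0, -0.001, -1.0]]
contact_force: [-3.0, 1.8, 6.0]
opening: 0.0131
3.1 [ 0.5238 -0.0413  0.0666] yaw 52.73 z [-8.e-04  2.e-04 -1.e+00] F [-3.   1.8  6. ] M [ 0.31  0.54 -0.09] op 0.0131 q [ 0.3   0.57 -0.4   1.97  0.35  0.67 -0.97]
```

Gripped, with an opening of 13–14 mm. Turn clockwise (+tool z) gradually, watching the moment.

```bash
python3 -m crank '[{"slide":[0,0,0],"dr":[0,0,0.4],"claw":0.005},{"slide":[0,0,0],"dr":[0,0,0.8],"claw":0.005},{"slide":[0,0,0],"dr":[0,0,1.2],"claw":0.005},{"slide":[0,0,0],"dr":[0,0,1.6],"claw":0.005},{"slide":[0,0,0],"dr":[0,0,1.6],"claw":0.005},{"slide":[0,0,0],"dr":[0,0,1.6],"claw":0.005}]'; python3 near.py n3
```

```text
time: 3.7
position: [0.5239, -0.0414, 0.0666]
tool_rot: [[0.766, 0.643, -0.001], [0.643, -0.766, -0.0], [-0.0, -0.0, -1.0]]
contact_force: [-2.3, 2.1, 6.1]
opening: 0.0132
3.7 [ 0.5239 -0.0414  0.0666] yaw 40.01 z [-6.e-04 -0.e+00 -1.e+00] F [-2.3  2.1  6.1] M [ 0.26  0.59 -0.04] op 0.0132 q [ 0.26  0.57 -0.34  1.97  0.29  0.66 -1.14]
to go (tool) [-0.0005  0.0015  0.0006]
bar px seen by top 0
```

View pics/n3.png

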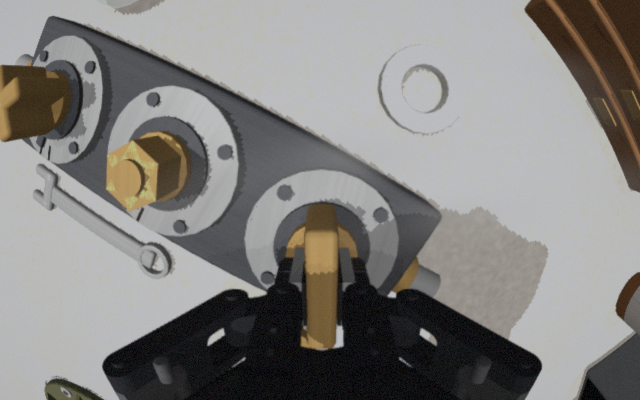

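The bar is held at (320,280); the tab is hidden behind the finger. The block below stays under 15°, so it can't overshoot even if the bite comes early, and I'll log the moment at each step.

```bash
C='python3 st.py'
python3 -m crank '[{"slide":[0,0,0],"dr":[0,0,0.4],"claw":0.005},{"slide":[0,0,0],"dr":[0,0,0.4],"claw":0.005},{"slide":[0,0,0],"dr":[0,0,0.4],"claw":0.005}]' >/dev/null; $C
python3 -m crank '[{"slide":[0,0,0],"dr":[0,0,0.4],"claw":0.005},{"slide":[0,0,0],"dr":[0,0,0.4],"claw":0.005},{"slide":[0,0,0],"dr":[0,0,0.4],"claw":0.005}]' >/dev/null; $C
python3 -m crank '[{"slide":[0,0,0],"dr":[0,0,0.4],"claw":0.005},{"slide":[0,0,0],"dr":[0,0,0.4],"claw":0.005},{"slide":[0,0,0],"dr":[0,0,0.4],"claw":0.005}]' >/dev/null; $C
```

```text
4.1 [ 0.5239 -0.0414  0.0665] yaw 36.81 z [-7.e-04  1.e-04 -1.e+00] F [-2.3  0.3  6.8] M [ 0.24  0.65 -0.04] op 0.0135 q [ 0.25  0.56 -0.32  1.97  0.28  0.65 -1.18]
4.4 [ 0.5239 -0.0415  0.0665] yaw 33.61 z [-7.e-04  0.e+00 -1.e+00] F [-2.9  0.5  5.9] M [ 0.19  0.65 -0.01] op 0.0135 q [ 0.23  0.56 -0.3   1.97  0.27  0.65 -1.22]
4.7 [ 0.5239 -0.0415  0.0666] yaw 30.41 z [-6.e-04  0.e+00 -1.e+00] F [-3.4  0.8  5.7] M [ 0.17  0.62 -0.06] op 0.0132 q [ 0.22  0.56 -0.29  1.97  0.25  0.65 -1.26]
```

```bash
C='python3 st.py'
python3 -m crank '[{"slide":[0,0,0],"dr":[0,0,0.4],"claw":0.005},{"slide":[0,0,0],"dr":[0,0,0.4],"claw":0.005},{"slide":[0,0,0],"dr":[0,0,0.4],"claw":0.005}]' >/dev/null; $C
python3 -m crank '[{"slide":[0,0,0],"dr":[0,0,0.4],"claw":0.005},{"slide":[0,0,0],"dr":[0,0,0.4],"claw":0.005},{"slide":[0,0,0],"dr":[0,0,0.4],"claw":0.005}]' >/dev/null; $C
python3 -m crank '[{"slide":[0,0,0],"dr":[0,0,0.4],"claw":0.005},{"slide":[0,0,0],"dr":[0,0,0.4],"claw":0.005},{"slide":[0,0,0],"dr":[0,0,0.4],"claw":0.005}]' >/dev/null; $C
```

```text
5.0 [ 0.5239 -0.0415  0.0666] yaw 27.21 z [-6.e-04  0.e+00 -1.e+00] F [-2.7  1.8  5.3] M [ 0.14  0.59 -0.07] op 0.0129 q [ 0.21  0.56 -0.27  1.97  0.24  0.65 -1.3 ]
5.3 [ 0.5239 -0.0416  0.0665] yaw 24.03 z [-7.e-04 -1.e-04 -1.e+00] F [-2.6  0.3  5.9] M [0.1  0.66 0.05] op 0.0132 q [ 0.2   0.56 -0.25  1.97  0.22  0.64 -1.35]
5.6 [ 0.5239 -0.0416  0.0666] yaw 20.83 z [-6.e-04 -1.e-04 -1.e+00] F [-3.1  0.6  5.7] M [0.07 0.59 0.1 ] op 0.0132 q [ 0.19  0.56 -0.24  1.97  0.21  0.64 -1.39]
```

```bash
python3 near.py n4; python3 - <<'E'
import cv2,numpy as np
a=cv2.imread('pics/n4.png')[220:380,220:420];b=cv2.imread('pics/n4_top.png')
cv2.imwrite('pics/n4c.png',np.hstack([cv2.resize(a,(500,400),interpolation=2)]))
E
```

```text
5.6 [ 0.5239 -0.0416  0.0666] yaw 20.83 z [-6.e-04 -1.e-04 -1.e+00] F [-3.1  0.6  5.7] M [0.07 0.59 0.1 ] op 0.0132 q [ 0.19  0.56 -0.24  1.97  0.21  0.64 -1.39]
to go (tool) [0.0001 0.0014 0.0006]
bar px seen by top 0
```

View pics/n4c.png

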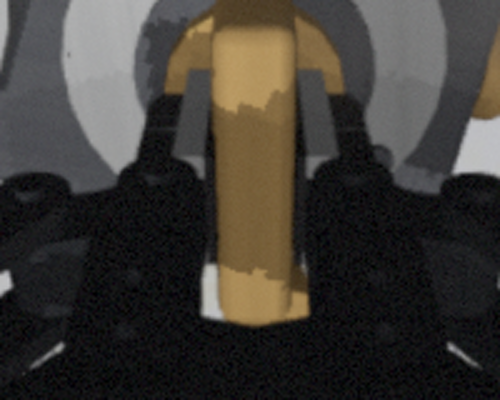

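```bash
C='python3 st.py'
python3 -m crank '[{"slide":[0,0,0],"dr":[0,0,0],"claw":0.005},{"slide":[0,0,0],"dr":[0,0,0],"claw":0.005}]' >/dev/null; $C
python3 -m crank '[{"slide":[0,0,0],"dr":[0,0,0.4],"claw":0.005},{"slide":[0,0,0],"dr":[0,0,0.4],"claw":0.005},{"slide":[0,0,0],"dr":[0,0,0.4],"claw":0.005}]' >/dev/null; $C
python3 -m crank '[{"slide":[0,0,0],"dr":[0,0,0],"claw":0.005},{"slide":[0,0,0],"dr":[0,0,0],"claw":0.005}]' >/dev/null; $C
```

```text
5.9 [ 0.5239 -0.0416  0.0665] yaw 20.83 z [-6.e-04 -0.e+00 -1.e+00] F [-2.9  1.3  6.1] M [0.1  0.57 0.13] op 0.0133 q [ 0.19  0.56 -0.24  1.97  0.21  0.64 -1.39]
6.2 [ 0.5239 -0.0416  0.0665] yaw 17.64 z [-7.e-04 -2.e-04 -1.e+00] F [-2.4  1.   5.7] M [0.11 0.62 0.14] op 0.0132 q [ 0.18  0.56 -0.22  1.97  0.2   0.64 -1.43]
6.4 [ 0.5239 -0.0416  0.0665] yaw 17.64 z [-7.e-04 -1.e-04 -1.e+00] F [-2.8  1.2  6.3] M [0.12 0.59 0.14] op 0.0133 q [ 0.18  0.56 -0.22  1.97  0.2   0.64 -1.43]
```

The bite looks to have started at a yaw of about 20–27°. Another 4° can't pass the second line, so I'll take it, then release, rise and look.

```bash
C='python3 st.py'
python3 -m crank '[{"slide":[0,0,0],"dr":[0,0,0.25],"claw":0.005},{"slide":[0,0,0],"dr":[0,0,0.5],"claw":0.005},{"slide":[0,0,0],"dr":[0,0,0.5],"claw":0.005},{"slide":[0,0,0],"dr":[0,0,0.5],"claw":0.005}]' >/dev/null; $C
python3 -m crank '[{"slide":[0,0,0],"dr":[0,0,0],"claw":0.03},{"slide":[0,0,0],"dr":[0,0,0],"claw":0.06},{"slide":[0,0,0],"dr":[0,0,0],"claw":0.085},{"slide":[0,0,0],"dr":[0,0,0],"claw":0.085},{"slide":[0,0,0],"dr":[0,0,0],"claw":0.085},{"slide":[0,0,-0.03],"dr":[0,0,0],"claw":0.085},{"slide":[0,0,-0.07],"dr":[0,0,0],"claw":0.085},{"slide":[0,0,-0.11],"dr":[0,0,0],"claw":0.085},{"slide":[0,0,-0.12],"dr":[0,0,0],"claw":0.085},{"slide":[0,0,-0.12],"dr":[0,0,0],"claw":0.085}]' >/dev/null; python3 near.py n5
python3 - <<'E'
import cv2
cv2.imwrite('pics/n5c.png',cv2.resize(cv2.imread('pics/n5.png')[120:280,220:420],(750,600),interpolation=2))
E
```

```text
6.8 [ 0.5239 -0.0417  0.0665] yaw 13.64 z [-7.e-04 -2.e-04 -1.e+00] F [-2.5  0.6  5.9] M [0.05 0.6  0.23] op 0.013 q [ 0.17  0.56 -0.2   1.97  0.18  0.64 -1.48]
7.8 [ 0.5253 -0.0418  0.188 ] yaw 13.5 z [ 3.9e-03 -4.0e-04 -1.0e+00] F [ 0.8  0.2 -1.2] M [-0.03  0.01  0.03] op 0.0848 q [ 0.2   0.4  -0.24  1.83  0.12  0.93 -1.43]
to go (tool) [-0.0015  0.0007  0.122 ]
bar px seen by top 0
```

View pics/n5c.png

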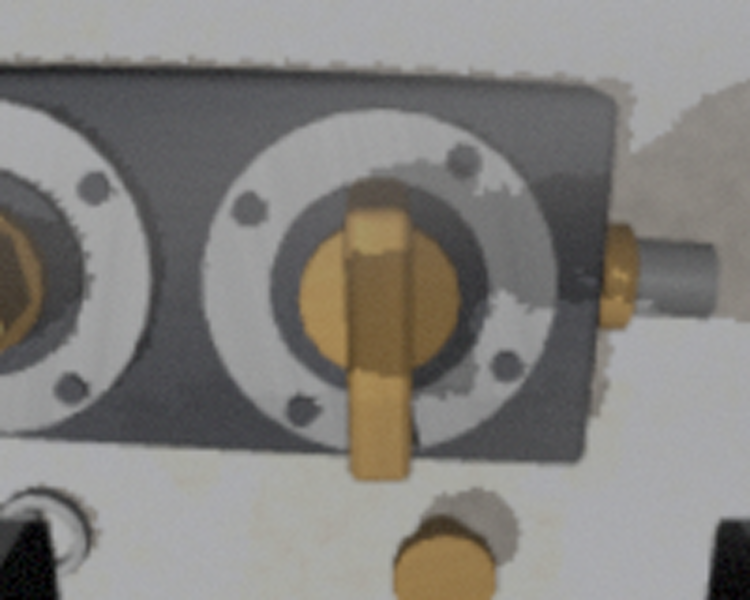

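The first line (415,430) is now uncovered and the tab has moved under the bar's end, so the ring has turned, but the bar hides the tab. Move aside to view it with the top and wrist cameras.

```bash
python3 -m crank '[{"slide":[0,0.04,0],"dr":[0,0,0],"claw":0.085},{"slide":[0,0.08,0],"dr":[0,0,0],"claw":0.085},{"slide":[0,0.12,0],"dr":[0,0,0],"claw":0.085},{"slide":[0,0.15,0],"dr":[0,0,0],"claw":0.085},{"slide":[0,0.15,0],"dr":[0,0,0],"claw":0.085},{"slide":[0,0.15,0],"dr":[0,0,0],"claw":0.085}]' >/dev/null; python3 near.py n6
python3 - <<'E'
import cv2,numpy as np
from rig import grab_frame
f=dict(np.load('top2.npz'))
a=cv2.resize(f['pixels'][225:290,330:405][...,::-1],(460,400),interpolation=2)
w=dict(np.load('wrist.npz'));p=w['R']@np.array([.5,-.047,.048])+w['t'];th=np.arctan2(np.hypot(p[0],p[1]),p[2]);k=th*w['mtx'][0,0]/np.hypot(p[0],p[1])
u,v=int(w['mtx'][0,2]+p[0]*k),int(w['mtx'][1,2]+p[1]*k);print(u,v)
u=min(max(u,35),605);v=min(max(v,42),358)
b=cv2.resize(w['pixels'][v-42:v+42,u-35:u+35][...,::-1],(333,400),interpolation=2)
cv2.imwrite('pics/n6c.png',np.hstack([a,b]))
E
```

```text
8.5 [ 0.5583 -0.1878  0.1841] yaw 13.43 z [-0.0035  0.0015 -1.    ] F [-0.1  0.6  0. ] M [-0.03  0.01 -0.03] op 0.0851 q [ 0.42  0.49 -0.21  1.66  0.12  1.   -1.17]
to go (tool) [ 0.0011 -0.1485  0.1184]
bar px seen by top 322
175 219
```

View pics/n6c.png

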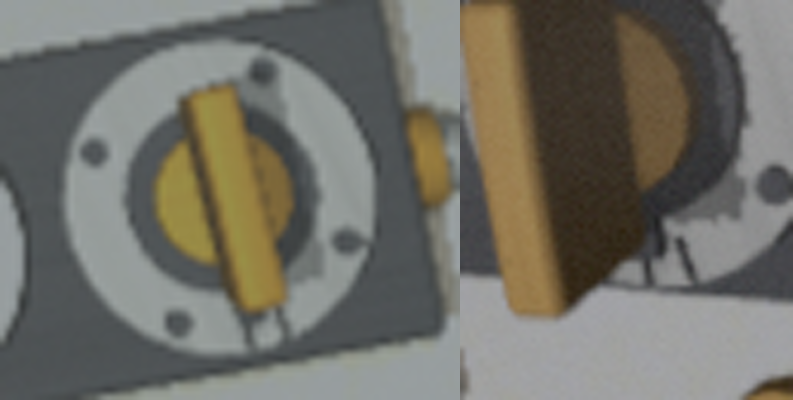

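```bash
cat > arc.py <<'E'
from h import *;import sys
w=dict(np.load('wrist.npz'));f=dict(np.load('top2.npz'))
P=cloud(f);m=np.zeros((400,640),bool);m[225:290,335:400]=1;m&=(P[...,2]>.088)&(P[...,2]<.11);v,u=np.nonzero(m)
q=plane(f,np.c_[u,v],.098)[:,:2];_,V=np.linalg.eigh(np.cov(q.T));print('bar c',q.mean(0),'yaw',np.degrees(np.arctan2(V[1,1],V[0,1]))%180)
def wp(X):
    p=X@w['R'].T+w['t'];h=np.hypot(p[...,0],p[...,1]);k=np.arctan2(h,p[...,2])*w['mtx'][0,0]/h
    return (w['mtx'][0,2]+p[...,0]*k).astype(np.float32),(w['mtx'][1,2]+p[...,1]*k).astype(np.float32)
# polar strip: angle (deg, math, world) across, radius down
cx,cy=.5245,-.0429
A=np.radians(np.arange(250,160,-.5));out=[]
g=cv2.cvtColor(w['pixels'],cv2.COLOR_RGB2GRAY)
for z in(.048,.044):
    r=np.arange(.024,.050,.001);rr,aa=np.meshgrid(r,A,indexing='ij')
    X=np.stack([cx+rr*np.cos(aa),cy+rr*np.sin(aa),0*rr+z],-1);out.append(cv2.remap(w['pixels'][...,::-1],*wp(X),2))
    s=cv2.remap(g,*wp(X),1)
    for R0 in ((.031,.034,.036) if z==.048 else(.040,.042,.044)):
        print(z,R0,' '.join(f'{int(np.degrees(A[i]))}:{s[int(round((R0-.024)*1000)),i]}' for i in range(40,130,2)))
cv2.imwrite('pics/'+sys.argv[1],np.vstack([cv2.resize(o,(720,260),interpolation=2) for o in out]))
E
python3 arc.py n6p.png
```

```text
bar c [ 0.52447511 -0.04272531] yaw 13.824538433735796
0.048 0.031 230:99 229:99 228:98 227:97 226:98 225:99 224:99 223:100 222:101 221:103 220:103 219:107 218:112 217:115 216:116 215:113 214:110 213:111 212:114 211:117 210:123 209:127 208:131 207:133 206:130 205:124 204:112 203:89 202:66 201:53 200:41 199:43 198:48 197:49 196:46 195:45 194:45 193:44 192:42 191:39 190:41 189:43 188:44 187:46 186:46
0.048 0.034 230:121 229:129 228:129 227:129 226:124 225:122 224:128 223:138 222:145 221:145 220:145 219:145 218:146 217:146 216:146 215:146 214:145 213:144 212:139 211:132 210:114 209:92 208:87 207:88 206:94 205:106 204:104 203:89 202:72 201:54 200:45 199:48 198:54 197:62 196:66 195:65 194:62 193:55 192:50 191:46 190:43 189:42 188:42 187:41 186:40
0.048 0.036 230:136 229:142 228:146 227:147 226:145 225:145 224:146 223:146 222:145 221:145 220:145 219:146 218:146 217:146 216:145 215:144 214:143 213:141 212:136 211:124 210:102 209:83 208:69 207:69 206:89 205:105 204:116 203:116 202:98 201:81 200:59 199:50 198:52 197:58 196:66 195:68 194:67 193:65 192:63 191:59 190:54 189:50 188:47 187:42 186:
[... 394 characters left out ...]
8:144 227:143 226:143 225:144 224:145 223:146 222:146 221:147 220:146 219:147 218:146 217:146 216:146 215:147 214:147 213:146 212:146 211:144 210:141 209:141 208:137 207:123 206:99 205:66 204:69 203:87 202:114 201:132 200:141 199:143 198:144 197:140 196:137 195:137 194:133 193:128 192:113 191:93 190:62 189:76 188:103 187:123 186:134
0.044 0.044 230:138 229:137 228:136 227:137 226:136 225:138 224:140 223:142 222:142 221:143 220:142 219:144 218:144 217:143 216:143 215:142 214:143 213:144 212:144 211:142 210:140 209:141 208:136 207:126 206:104 205:87 204:79 203:99 202:123 201:137 200:144 199:146 198:145 197:145 196:143 195:141 194:136 193:127 192:108 191:86 190:74 189:81 188:110 187:127 186:138
```

View pics/n6p.png

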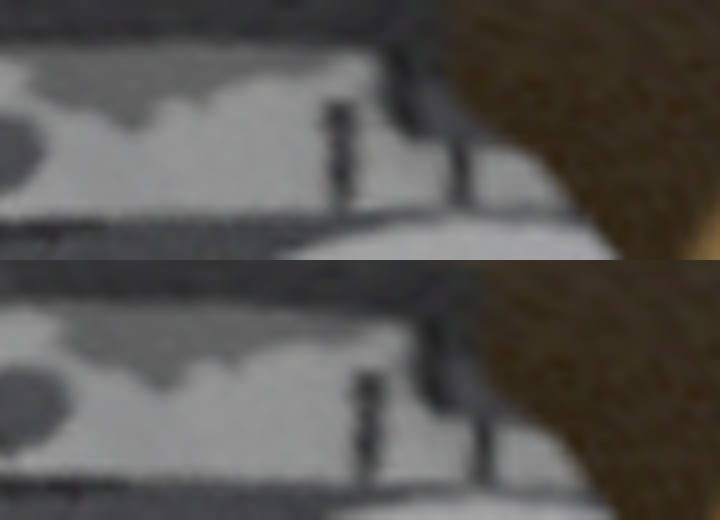

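The rectified strip shows the lines at 204.5° and 190° (14.5° apart, as they should be). The tab's trailing edge is at about 201°, just past the first line. Next is the tab's width from the initial image, to get its centre.

```bash
python3 - <<'E'
from h import *
for n in('top','top2'):
    f=dict(np.load(n+'.npz'));g=cv2.cvtColor(f['pixels'],cv2.COLOR_RGB2GRAY)
    A=np.radians(np.arange(228,170,-1.5))
    for z,R0 in((.048,.032),(.048,.034),(.048,.036),(.044,.042)):
        X=np.stack([.5245+R0*np.cos(A),-.0429+R0*np.sin(A),0*A+z],-1)@f['R'].T+f['t'];p=X@f['mtx'].T;p=(p[:,:2]/p[:,2:]).astype(np.float32)
        s=cv2.remap(g,p[:,0],p[:,1],1).ravel();print(n,z,R0,' '.join(f'{np.degrees(a):.0f}:{k}' for a,k in zip(A,s)))
E
```

```text
top 0.048 0.032 228:117 226:107 225:99 224:102 222:111 220:120 219:128 218:135 216:139 215:131 213:112 212:94 210:84 208:79 207:77 206:79 204:82 202:80 201:79 200:92 198:115 197:131 195:140 194:146 192:146 190:145 189:144 188:144 186:145 184:146 183:147 182:147 180:146 178:146 177:145 176:144 174:143 172:144 171:144
top 0.048 0.034 228:116 226:110 225:107 224:114 222:124 220:134 219:137 218:138 216:138 215:128 213:115 212:98 210:82 208:75 207:76 206:78 204:80 202:81 201:85 200:95 198:116 197:135 195:138 194:132 192:127 190:125 189:128 188:136 186:142 184:145 183:146 182:146 180:145 178:144 177:144 176:144 174:144 172:144 171:145
top 0.048 0.036 228:111 226:117 225:122 224:128 222:132 220:136 219:138 218:138 216:138 215:137 213:124 212:105 210:89 208:83 207:77 206:78 204:78 202:78 201:80 200:105 198:130 197:139 195:144 194:122 192:102 190:101 189:106 188:125 186:139 184:144 183:146 182:145 180:144 178:144 177:144 176:144 174:145 172:146 171:146
top 0.044 0.042 228:143 226:143 225:144 224:144 222:144 220:143 219:143 218:143 216:143 215:143 213:144 212:143 210:135 208:118 207:97 206:101
[... 780 characters left out ...]
:151 178:151 177:151 176:151 174:151 172:151 171:152
top2 0.048 0.036 228:140 226:144 225:148 224:149 222:149 220:152 219:153 218:153 216:147 215:140 213:136 212:131 210:125 208:112 207:99 206:106 204:119 202:115 201:108 200:97 198:83 197:80 195:77 194:78 192:79 190:82 189:90 188:112 186:130 184:142 183:149 182:150 180:151 178:151 177:151 176:151 174:152 172:153 171:154
top2 0.044 0.042 228:151 226:152 225:152 224:152 222:152 220:152 219:153 218:153 216:153 215:153 213:153 212:150 210:141 208:124 207:103 206:107 204:127 202:142 201:152 200:150 198:147 197:147 195:137 194:121 192:101 190:98 189:124 188:140 186:150 184:150 183:150 182:151 180:151 178:152 177:153 176:154 174:155 172:155 171:154
```

The top view has the tab's leading edge going from 199° to 187° and the trailing edge from 212.4° to 200.7°, so the ring is at about 12°. The wrist view agrees. About 3–3.5° remain. Go back, regrip and turn 0.43 units.

```bash
python3 -m crank '[{"slide":[0,-0.04,0],"dr":[0,0,0],"claw":0.085},{"slide":[0,-0.08,0],"dr":[0,0,0],"claw":0.085},{"slide":[0,-0.12,0],"dr":[0,0,0],"claw":0.085},{"slide":[0,-0.15,0],"dr":[0,0,0],"claw":0.085},{"slide":[0,-0.15,0],"dr":[0,0,0],"claw":0.085},{"slide":[0,-0.15,0],"dr":[0,0,0],"claw":0.085},{"slide":[0,-0.15,0.03],"dr":[0,0,0],"claw":0.085},{"slide":[0,-0.15,0.06],"dr":[0,0,0],"claw":0.085},{"slide":[0,-0.15,0.09],"dr":[0,0,0],"claw":0.085},{"slide":[0,-0.15,0.12],"dr":[0,0,0],"claw":0.085},{"slide":[0,-0.15,0.12],"dr":[0,0,0],"claw":0.085},{"slide":[0,-0.15,0.12],"dr":[0,0,0],"claw":0.085}]' 60 >/dev/null; python3 st.py
python3 -m crank '[{"slide":[0,0,0],"dr":[0,0,0],"claw":0.04},{"slide":[0,0,0],"dr":[0,0,0],"claw":0.02},{"slide":[0,0,0],"dr":[0,0,0],"claw":0.005},{"slide":[0,0,0],"dr":[0,0,0],"claw":0.005},{"slide":[0,0,0],"dr":[0,0,0],"claw":0.005},{"slide":[0,0,0],"dr":[0,0,0],"claw":0.005},{"slide":[0,0,0],"dr":[0,0,0],"claw":0.005}]' 60 >/dev/null; python3 st.py
```

```text
9.8 [ 0.5242 -0.0424  0.0664] yaw 13.46 z [-1.2e-03 -2.0e-04 -1.0e+00] F [-0.2 -0.7  1. ] M [0.02 0.03 0.01] op 0.0849 q [ 0.17  0.56 -0.2   1.97  0.18  0.64 -1.48]
10.5 [ 0.5244 -0.0414  0.0669] yaw 13.55 z [ 6.e-04  1.e-04 -1.e+00] F [-1.3  0.7  5.6] M [0.14 0.25 0.12] op 0.0129 q [ 0.17  0.56 -0.2   1.97  0.18  0.64 -1.48]
```

```bash
python3 -m crank '[{"slide":[0,0,0],"dr":[0,0,0.2],"claw":0.005},{"slide":[0,0,0],"dr":[0,0,0.43],"claw":0.005},{"slide":[0,0,0],"dr":[0,0,0.43],"claw":0.005},{"slide":[0,0,0],"dr":[0,0,0.43],"claw":0.005}]' >/dev/null; python3 st.py
python3 -m crank '[{"slide":[0,0,0],"dr":[0,0,0],"claw":0.03},{"slide":[0,0,0],"dr":[0,0,0],"claw":0.06},{"slide":[0,0,0],"dr":[0,0,0],"claw":0.085},{"slide":[0,0,0],"dr":[0,0,0],"claw":0.085},{"slide":[0,0,0],"dr":[0,0,0],"claw":0.085},{"slide":[0,0,-0.03],"dr":[0,0,0],"claw":0.085},{"slide":[0,0,-0.07],"dr":[0,0,0],"claw":0.085},{"slide":[0,0,-0.11],"dr":[0,0,0],"claw":0.085},{"slide":[0,0,-0.12],"dr":[0,0,0],"claw":0.085}]' >/dev/null
python3 -m crank '[{"slide":[0,0.04,0],"dr":[0,0,0],"claw":0.085},{"slide":[0,0.08,0],"dr":[0,0,0],"claw":0.085},{"slide":[0,0.12,0],"dr":[0,0,0],"claw":0.085},{"slide":[0,0.16,0],"dr":[0,0,0],"claw":0.085},{"slide":[0,0.2,0],"dr":[0,0,0],"claw":0.085},{"slide":[0,0.2,0],"dr":[0,0,0],"claw":0.085},{"slide":[0,0.2,0],"dr":[0,0,0],"claw":0.085}]' >/dev/null
python3 near.py n7; python3 arc.py n7p.png | head -1
python3 - <<'E'
from h import *
f=dict(np.load('top2.npz'));g=cv2.cvtColor(f['pixels'],cv2.COLOR_RGB2GRAY)
A=np.radians(np.arange(216,174,-1.5))
for z,R0 in((.048,.032),(.048,.034),(.048,.036),(.044,.042)):
    X=np.stack([.5245+R0*np.cos(A),-.0429+R0*np.sin(A),0*A+z],-1)@f['R'].T+f['t'];p=X@f['mtx'].T;p=(p[:,:2]/p[:,2:]).astype(np.float32)
    s=cv2.remap(g,p[:,0],p[:,1],1).ravel();print(z,R0,' '.join(f'{np.degrees(a):.0f}:{k}' for a,k in zip(A,s)))
a=cv2.resize(f['pixels'][225:290,330:405][...,::-1],(720,624),interpolation=2)[300:]
cv2.imwrite('pics/n7c.png',np.vstack([a,cv2.imread('pics/n7p.png')[:260]]))
E
```

```text
10.9 [ 0.5244 -0.0415  0.0669] yaw 10.12 z [ 6.e-04 -1.e-04 -1.e+00] F [-1.9 -0.   4.9] M [0.1  0.29 0.23] op 0.0134 q [ 0.16  0.55 -0.18  1.97  0.16  0.63 -1.53]
12.5 [ 0.5587 -0.2396  0.1853] yaw 9.93 z [-1.4e-03  6.0e-04 -1.0e+00] F [-0.3  0.4  0.3] M [ 0.11 -0.02 -0.06] op 0.0849 q [ 0.48  0.52 -0.19  1.61  0.11  1.02 -1.13]
to go (tool) [ 0.0004 -0.1996  0.1194]
bar px seen by top 326
bar c [ 0.52463437 -0.04261767] yaw 10.89988379158902
0.048 0.032 216:128 215:123 213:117 212:110 210:111 208:115 207:117 206:119 204:121 202:123 201:123 200:122 198:122 197:121 195:122 194:123 192:121 190:117 189:104 188:92 186:89 184:88 183:100 182:118 180:128 178:135 177:140 176:142
0.048 0.034 216:146 215:138 213:129 212:121 210:114 208:110 207:109 206:107 204:108 202:112 201:114 200:112 198:106 197:99 195:96 194:96 192:94 190:92 189:86 188:81 186:83 184:89 183:105 182:126 180:138 178:143 177:145 176:145
0.048 0.036 216:149 215:150 213:146 212:141 210:136 208:118 207:102 206:106 204:118 202:127 201:134 200:120 198:104 197:90 195:75 194:76 192:77 190:76 189:77 188:78 186:84 184:100 183:117 182:132 180:141 178:145 177:146 176:146
0.044 0.042 216:148 215:148 213:148 212:146 210:137 208:119 207:99 206:103 204:123 202:139 201:148 200:146 198:144 197:143 195:133 194:117 192:97 190:94 189:119 188:132 186:139 184:142 183:144 182:145 180:147 178:148 177:148 176:149
```

View pics/n7c.png

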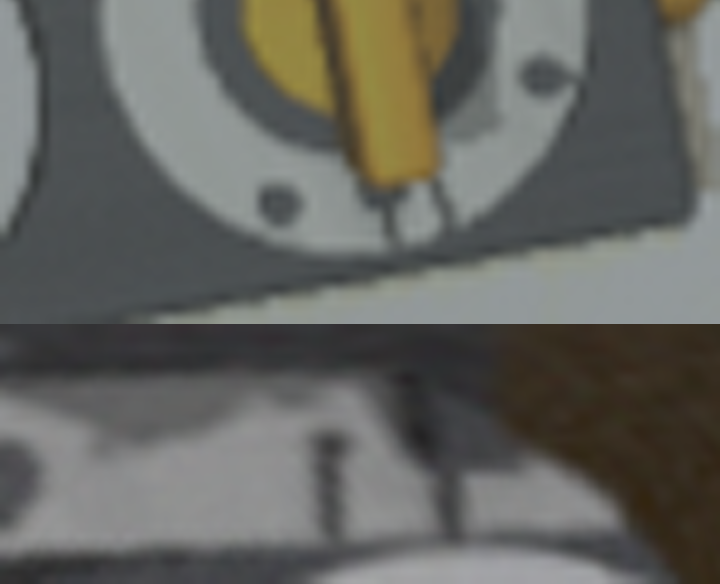

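The top view shows the tab at the second line (385,195), with the first line clear at (440,200). The wrist strip agrees: the tab spans about 195–184.5° around the line at 190°. The ring is at about 15° and the gripper is clear, so I'm handing in.

```bash
python3 -c "
from rig import *
print(finish_job())"; python3 st.py
```

```text
the job is handed in; nothing more can be done
None
the job is handed in; nothing more can be done
```

The straight-bar plug is turned clockwise until its thread bit and carried the ring about 15° to the second line. I then let go and moved the gripper about 20 cm clear. I handed the job in at about 12.5 s of robot time. `finish_job` gives no verdict, and I could take no reading after it.

I turned it in two grips. The first brought the ring to about 12°; after letting go and looking, I regripped and turned about 3.4° more.

**Last checks:**
- **Ring, top camera:** the tab's leading edge moved 15.4–15.9°. The trailing edge gave only about 13.4°, but the bar partly hides it there.
- **Ring, wrist camera:** the tab is centred on the second line, at about 14.8°.
- **Bar angle:** the bar turned a further 2.9° in the second grip. Added to the earlier 12°, that gives about 14.9°.
- **Forces:** wrist force read at most about 7 N, and near zero after release. The turning moment rose by about 0.28 N m when the thread bit, a little under the 0.35 N m the description implies. The moment reading is noisy, so I judged the final position from the images.

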